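# Tip a tall carton of camphor balls out over the edge of a storage box

## Task

Empty the five camphor-wood balls from the tall open carton into the open storage box: first lean the carton with its mouth over one of the box's edges and its foot on the bench and let go, then take it again near its foot and lift the foot until every ball has rolled out into the box. Finally lay the empty carton flat on the bench beside the box; never drop it, and leave the small closed carton, the jar, the paperweight and the brush where they are.

Things in the scene. Friction and masses are not known exactly. Their poses are not given: they have to be found in the camera images.
- carton_center (a point): Centre (half-way up, on the axis) of the tall carton: square, 58 x 58 mm outside, 280 mm tall, 4 mm board, open top, closed foot, about 130 g. It holds the five balls, piled from its foot to a little over half its height (65 g in all). It starts upright with any yaw, on the robot's side or the far side of the open strip of bench. z points along it from foot (-140 mm) to mouth (+140 mm); x, y square to its faces.
- carton_mouth (a point): Centre of the tall carton's open mouth, on its axis in the plane of its rim, 280 mm from the foot; axes as for the carton's centre.
- box: Open-topped storage box of grey-brown board, 200 mm (x) by 240 mm (y) outside and 110 mm high, walls 6 mm, floor 6 mm; it does not move. Origin at the centre of its underside, on the bench; z up. It stands on the left or on the right, one of its 200 mm wide ends (its faces at y = +120 or -120 mm) looking across the open strip of bench in the middle.
- ball0_center (a point): Centre of a smooth turned camphor-wood ball, 36 mm across, about 13 g, inside the tall carton at the start (ball 1 of 5).
- ball1_center (a point): Centre of a smooth turned camphor-wood ball, 36 mm across, about 13 g, inside the tall carton at the start (ball 2 of 5).
- ball2_center (a point): Centre of a smooth turned camphor-wood ball, 36 mm across, about 13 g, inside the tall carton at the start (ball 3 of 5).
- ball3_center (a point): Centre of a smooth turned camphor-wood ball, 36 mm across, about 13 g, inside the tall carton at the start (ball 4 of 5).
- ball4_center (a point): Centre of a smooth turned camphor-wood ball, 36 mm across, about 13 g, inside the tall carton at the start (ball 5 of 5).
- stack: Stack of four flat brown book cases, about 240 mm (x) by 205 mm (y) and 140 mm high, which does not move; on the other side of the bench from the box. Origin at the centre of its underside, z up.
- small_carton_center (a point): Centre of a small closed cardboard carton with a lid, to be left alone: 53 x 53 mm, 105 mm tall, upright. It stands on the other one of the two places, robot side or far side, from the tall carton.
- jar_center (a point): Centre of a glass paste jar with a steel cap, to be left alone: 56 mm across, 85 mm tall, upright.
- weight_center (a point): Centre of a dark wooden paperweight bar with a brass stud, to be left alone: 30 mm (x) by 160 mm (y), 18 mm high (28 mm over the stud).
- brush_grip (a point): Handle point of a brush lying on the bench, to be left alone: 190 mm long along its x axis, under 30 mm high.

How it is judged (in metres and radians):
On the way, in this order (a step that is already met when the one before it is completed fails the run):
1. The tall carton, still holding all five balls, leans mouth up on an edge of the box with its mouth over the box and its foot on the bench, and is let go at rest (angle between carton_center's own z axis and vertical between 0.6 and 1.4 rad and contact force between carton and box above 0.1 N and height (world z) of carton_center below 0.145 m and contact force between the fingers and carton below 0.05 N and linear speed of carton below 0.05 m/s and x of carton_mouth in the frame of box between -0.095 and 0.095 m and y of carton_mouth in the frame of box between -0.115 and 0.115 m and z of each of ball0_center, ball1_center, ball2_center, ball3_center, ball4_center in the frame of carton_center below 0.14 m and x of ball0_center in the frame of carton_center between -0.03 and 0.03 m and y of ball0_center in the frame of carton_center between -0.03 and 0.03 m and x of ball1_center in the frame of carton_center between -0.03 and 0.03 m and y of ball1_center in the frame of carton_center between -0.03 and 0.03 m and x of ball2_center in the frame of carton_center between -0.03 and 0.03 m and y of ball2_center in the frame of carton_center between -0.03 and 0.03 m and x of ball3_center in the frame of carton_center between -0.03 and 0.03 m and y of ball3_center in the frame of carton_center between -0.03 and 0.03 m and x of ball4_center in the frame of carton_center between -0.03 and 0.03 m and y of ball4_center in the frame of carton_center between -0.03 and 0.03 m), for 0.2 s.
2. The fingers take the leaning carton again by its lower half (contact force between the fingers and carton above 1 N and z of the grasp point in the frame of carton_center below 0 m and angle between carton_center's own z axis and vertical below 1.5 rad), for 0.1 s.
3. Held by its lower half, the carton is tipped mouth down over the box (contact force between the fingers and carton above 1 N and z of the grasp point in the frame of carton_center below 0 m and angle between carton_center's own z axis and vertical above 1.6 rad and x of carton_mouth in the frame of box between -0.095 and 0.095 m and y of carton_mouth in the frame of box between -0.115 and 0.115 m), for 0.1 s.
At the end, for the whole second after the job is handed in: All five balls lie in the storage box (centres within its walls and under 90 mm above the bench), slower than 0.1 m/s; the tall carton lies flat on the bench (axis within 4 degrees of level, centre under 37 mm high), at rest (x of ball0_center in the frame of box between -0.097 and 0.097 m and y of ball0_center in the frame of box between -0.117 and 0.117 m and z of each of ball0_center, ball1_center, ball2_center, ball3_center, ball4_center in the frame of box below 0.09 m and x of ball1_center in the frame of box between -0.097 and 0.097 m and y of ball1_center in the frame of box between -0.117 and 0.117 m and x of ball2_center in the frame of box between -0.097 and 0.097 m and y of ball2_center in the frame of box between -0.117 and 0.117 m and x of ball3_center in the frame of box between -0.097 and 0.097 m and y of ball3_center in the frame of box between -0.117 and 0.117 m and x of ball4_center in the frame of box between -0.097 and 0.097 m and y of ball4_center in the frame of box between -0.117 and 0.117 m and linear speed of each of ball0, ball1, ball2, ball3, ball4 below 0.1 m/s and angle between carton_center's own z axis and vertical between 1.5 and 1.64 rad and height (world z) of carton_center below 0.037 m and linear speed of carton below 0.03 m/s); the robot touches nothing.
It fails at once if the small closed carton is moved more than 30 mm (distance of small_carton_center from where it was at the start of the episode above 0.03 m).
It fails at once if the jar is moved more than 30 mm (distance of jar_center from where it was at the start of the episode above 0.03 m).
It fails at once if the paperweight is moved more than 30 mm (distance of weight_center from where it was at the start of the episode above 0.03 m).
It fails at once if the brush is moved more than 30 mm (distance of brush_grip from where it was at the start of the episode above 0.03 m).
It fails at once if the tall carton is dropped (faster than 0.8 m/s with nothing holding or supporting it) (contact force between carton and anything else below 0.05 N and linear speed of carton above 0.8 m/s).
It also fails if it takes over 64 s, if anything falls off the work surface, if the arm or the gripper's body presses on something with over 40 N, if the wrist force passes 120 N, or if a joint passes its speed limit or range.

## Robot

A 6-joint arm with a two-finger parallel gripper is mounted at the origin on the work surface. World frame = base frame: x ahead of the robot, y to its left, z up, the work surface at z = 0. Lengths are in m, angles in degrees, forces in N, time in s.
With the tool pointing down it reaches from about 0.4 to 0.825 m from the base axis. Payload 7 kg.
Tool frame: the origin (TCP) lies between the finger pads; the fingertips stand 19 mm ahead of it and the grasp point (between the pads) is the TCP; z points along the fingers, y is the line along which they close (so a half turn about z gives the same grasp; the last joint's range is limited). The gripper opens to 88 mm and grips with 3 to 60 N. Pads are 19 mm wide; open, the fingers measure 130 mm over their backs; the gripper's body (78 mm by 193 mm) begins 47 mm behind the grasp point.
Start: joints at [84.861, 20.546, 0.682, 0, -70.136, -16.507], TCP at [0.249, 0.627, 0.246] pointing down, gripper open.
Joint ranges: [-176.03, 176.03], [-82.01, 121.73], [-58.28, 71.71], [-173.87, 95.51], [-174.79, -0.11], [-173.66, 173.66]. Speed limits (degrees/s): [136.94, 136.94, 172.46, 180, 180, 180].

## Interface

Orientations are given as [roll, pitch, yaw] about the fixed x, y, z axes, in that order (R = Rz(yaw) Ry(pitch) Rx(roll)).
In Python, from plant import r gives the robot as it stands. The module is installed in compiled form; this text tells all that it offers.
- The arm moves only by the shell command python3 -m pendant 'ROWS' [OPENING] [FORCE]. ROWS is JSON, a list of rows, each a list of 6 numbers: the shift along the tool's x, y, z in mm, then the turn, a rotation vector about the tool's x, y, z in rad. In form: [[tx, ty, tz, wx, wy, wz], ...]. A call has 1 to 20 rows; each row is the pose to reach, as a shift and turn from the pose commanded when the call began, along the tool's axes at that moment; what a row does not reach only later rows make up. A row lasts 1/8 s, in which the tool goes at most 62.5 mm and 10.7 degrees, less where a joint would pass 70% of its speed; a pose out of reach is approached as far as the arm can. A call with a gripper value outside its range is refused whole. OPENING is the finger opening in mm, from 0 to 87.6, set as the call begins (- or left out, the last holds). The fingers move at their own pace and stop on an object; FORCE is the grip in N (left out, the last holds). Time passes only in rows, so rows that repeat a pose let the fingers close. It gives the time, the measured TCP pose, the force, the opening and the grip force at its end, in the units of the state.
- r.get_state(): the state, without advancing time (a new reading comes with each control period).
- r.capture(name): name is "scene" or "side" or "wrist"; returns the picture (384x512x3 uint8, red, green, blue); there is no depth.
- r.camera_params(name): a dict with "mtx" (3x3 intrinsics, pixels), "rvec" (rotation vector, rad) and "tvec" (3), from world to camera coordinates, as OpenCV has them; the wrist camera has in their place "mount" (4x4, takes a point from camera to tool coordinates, whose origin is the TCP and whose axes are the flange's). Camera axes: x right, y down, z forward; pixel columns grow to the right and rows downward; lengths in m; the calibration is good to about 2 mm. A picture is of the moment at which its call begins: read the wrist's pose just before it. camera_params takes no time and is no camera call.
- r.close_job(): hands the job in; it is judged then, once.
The state is a dict: "time_s": time; "joints": joint angles; "qd": joint speeds; "joint_torque": joint torques, N m; "tcp_pos": TCP position; "eef_rot": TCP orientation; "contact_force": force on the tool from outside, world axes, zero at the start; "moment": the same for the moment, N m; "gripper_width": finger opening in m; "gripper_force": force on a finger pad.
Only numpy, scipy, OpenCV 4.12 (cv2) and the standard library are available. Lean on these libraries where they do the work, as an engineer would, in place of code of your own. Each camera call takes 0.05 s, during which the arm holds its last target. There are 200 camera calls.

## Working session

There is one attempt and no reset: what is moved stays moved. The work goes in short steps, Python scripts to look and compute and a shell command to move; the robot and the scene stay as the last step left them, time stands still between calls to the robot, and variables do not carry over. Pictures are saved under pics/ and viewed, at most 10 in all, crops included, and the job is handed in when it is done.

```bash
mkdir -p pics; python3 - <<'E'
from plant import r
import cv2,numpy as np
a=r.capture("scene");b=r.capture("side")
cv2.imwrite("pics/a.png",cv2.resize(a[:,:,::-1],(768,576)));cv2.imwrite("pics/b.png",cv2.resize(b[:,:,::-1],(768,576)))
np.savez("im.npz",a=a,b=b)
for n in("scene","side"):
  p=r.camera_params(n);R=cv2.Rodrigues(np.array(p["rvec"]))[0];print(n,p["mtx"],-R.T@np.array(p["tvec"]).ravel(),R[2])
print(r.camera_params("wrist")); print(r.get_state())
E
```

```text
scene [[426.39761156   0.         248.76605437]
 [  0.         426.39761156 193.83690785]
 [  0.           0.           1.        ]] [1.05153104 0.37823248 1.10095657] [-0.44696174 -0.33382543 -0.82993119]
side [[358.24276009   0.         253.44122279]
 [  0.         358.24276009 192.13449414]
 [  0.           0.           1.        ]] [0.14213631 0.43496321 0.74172544] [ 0.47280104 -0.5462452  -0.69142994]
{'mtx': array([[285.88043516,   0.        , 255.77893509],
       [  0.        , 285.88043516, 191.81198517],
       [  0.        ,   0.        ,   1.        ]]), 'mount': array([[-7.17452010e-04, -9.67813410e-01, -2.51667812e-01,
         6.69145880e-02],
       [ 9.99999530e-01, -8.58617819e-04,  4.51111195e-04,
         3.14997046e-04],
       [-6.52677932e-04, -2.51667370e-01,  9.67813571e-01,
        -1.40094240e-01],
       [ 0.00000000e+00,  0.00000000e+00,  0.00000000e+00,
         1.00000000e+00]])}
{'time_s': 0.1, 'joints': array([ 8.48621569e+01,  2.05872705e+01,  6.39883076e-01, -1.69084636e-02,
       -7.01357719e+01, -1.65066589e+01]), 'qd': array([ 0.07783032, -0.04835172,  0.05318512, -0.01573494, -0.02227242,
       -0.062837  ]), 'joint_torque': array([-1.46026614e-03, -5.84162235e+01,  2.93750203e+01,  7.01547191e+00,
        1.00804723e-02, -4.55676729e-05]), 'tcp_pos': array([0.24885149, 0.62702343, 0.24472618]), 'eef_rot': array([ 1.79915751e+02, -8.38897820e-03, -2.16502528e+01]), 'contact_force': array([-0.6357201 ,  0.1361439 , -0.03938915]), 'moment': array([-0.01851497, -0.04853062, -0.06051764]), 'gripper_force': 0.0, 'gripper_width': 0.08754383140821011}
```

View pics/a.png

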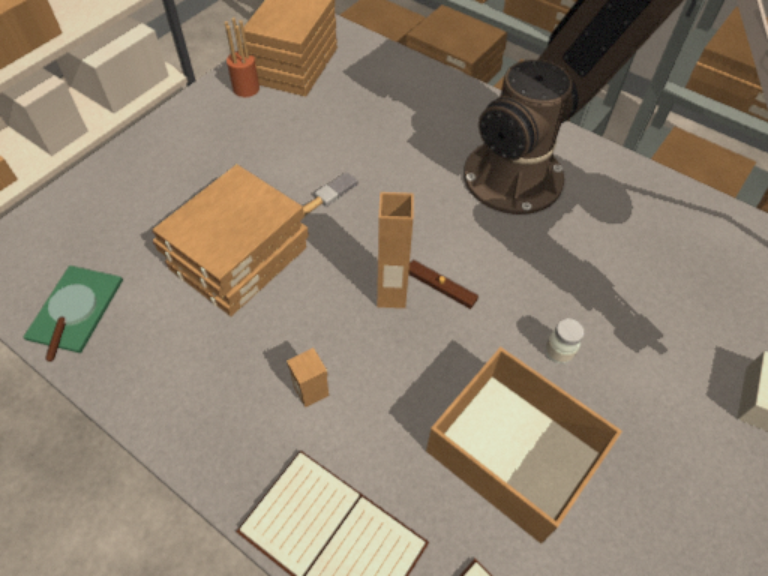

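View pics/b.png

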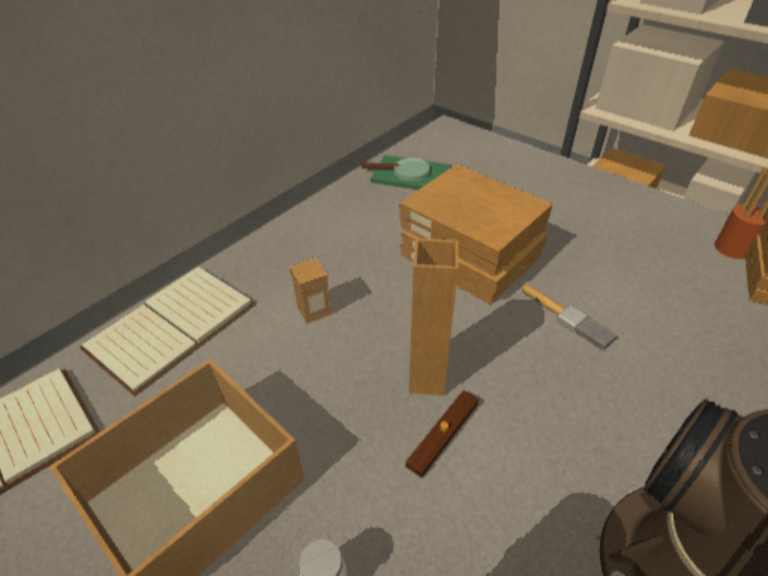

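Scene view: carton rim around (396,205) and its foot at (378–407,305). Box rim corners are at (503,353), (618,432), (547,537), (431,432). The small carton is at (308,375), jar cap (569,330), paperweight (412–476,264–300), brush (305–355,180–210). The side view agrees: carton rim around (436,252), box rim at (209,362), (299,440), (57,467).

```bash
cat > h.py <<'E'
from plant import r
import cv2,numpy as np
def bp(cam,u,v,z,s=1.5):
  p=r.camera_params(cam);R=cv2.Rodrigues(np.array(p["rvec"]))[0];t=np.array(p["tvec"]).ravel()
  c=-R.T@t;d=R.T@np.linalg.inv(p["mtx"])@np.array([(u+.5)/s-.5,(v+.5)/s-.5,1]);return c+d*(z-c[2])/d[2]
E
python3 - <<'E'
from h import *
np.set_printoptions(precision=4,suppress=True)
def show(n,cam,pts,z):
  q=np.array([bp(cam,*p,z)[:2] for p in pts]);e=np.diff(np.vstack([q,q[:1]]),axis=0)
  print(n,cam,q.tolist() and q.round(3).tolist(),'mean',q.mean(0),'len',np.hypot(*e.T),'ang',np.degrees(np.arctan2(e[:,1],e[:,0])).round(1))
show('boxrim','scene',[(503,352),(619,432),(546,538),(430,432)],.11)
show('boxrim','side',[(209,361),(302,440),(132,576),(56,467)],.11)
show('cart','scene',[(380,194),(412,194),(413,219),(378,218)],.28)
show('cart','side',[(414,240),(456,238),(459,265),(415,267)],.28)
show('foot','scene',[(378,305),(408,307)],0)
show('foot','side',[(410,394),(446,395)],0)
show('small','scene',[(289,361),(314,350),(327,370),(301,381)],.105)
show('small','side',[(290,267),(319,260),(328,274),(298,281)],.105)
show('jar','scene',[(569,329)],.085)
show('weight','scene',[(412,265),(474,301)],.018)
show('weight','side',[(413,470),(472,396)],.018)
show('brush','scene',[(305,210),(355,180)],.01)
show('stack','scene',[(239,167),(305,215),(230,285),(154,235)],.14)
E
```

```text
boxrim scene [[0.483, 0.239], [0.496, 0.465], [0.715, 0.45], [0.682, 0.22]] mean [0.594  0.3433] len [0.2267 0.2192 0.2325 0.2004] ang [ 86.6  -3.9 -98.  174.6]
boxrim side [[0.672, 0.219], [0.468, 0.222], [0.491, 0.457], [0.682, 0.449]] mean [0.5783 0.3368] len [0.2036 0.2366 0.1911 0.2305] ang [179.1  84.4  -2.5 -92.6]
cart scene [[0.442, -0.064], [0.409, -0.021], [0.453, 0.013], [0.487, -0.035]] mean [ 0.4478 -0.0267] len [0.0551 0.0561 0.0586 0.0541] ang [ 127.4   36.9  -54.8 -146.8]
cart side [[0.484, -0.032], [0.442, -0.072], [0.407, -0.028], [0.449, 0.011]] mean [ 0.4456 -0.0304] len [0.0579 0.0562 0.0573 0.0558] ang [-136.5  128.3   43.1  -51.1]
foot scene [[0.48, -0.036], [0.447, 0.015]] mean [ 0.4638 -0.0105] len [0.0614 0.0614] ang [122.8 -57.2]
foot side [[0.449, 0.011], [0.402, -0.025]] mean [ 0.4252 -0.007 ] len [0.0593 0.0593] ang [-142.4   37.6]
small scene [[0.722, -0.051], [0.679, -0.03], [0.695, 0.013], [0.738, -0.009]] mean [ 0.7086 -0.0191] len [0.0478 0.0463 0.0485 0.045 ] ang [ 154.4   69.1  -27.1 -111.5]
small side [[0.739, -0.008], [0.712, -0.055], [0.673, -0.038], [0.701, 0.009]] mean [ 0.7063 -0.0229] len [0.0538 0.0427 0.054  0.0415] ang [-119.9  156.7   58.9  -23.4]
jar scene [[0.353, 0.307]] mean [0.3532 0.3074] len [0.] ang [0.]
weight scene [[0.367, -0.033], [0.365, 0.119]] mean [0.3657 0.0432] len [0.1517 0.1517] ang [ 90.9 -89.1]
weight side [[0.357, 0.122], [0.362, -0.039]] mean [0.3598 0.0417] len [0.1613 0.1613] ang [-88.3  91.7]
brush scene [[0.382, -0.315], [0.242, -0.282]] mean [ 0.3121 -0.2987] len [0.1442 0.1442] ang [166.9 -13.1]
stack scene [[0.456, -0.418], [0.472, -0.224], [0.682, -0.224], [0.686, -0.422]] mean [ 0.5738 -0.3219] len [0.1948 0.2097 0.1978 0.2303] ang [ 85.2   0.  -88.8 179.1]
```

```bash
cat >> h.py <<'E'
from scipy.optimize import least_squares
from scipy.spatial.transform import Rotation as Ro
def fit(obs,hx,hy,x0):
  # obs: list of (cam,u,v,sx,sy,z)
  def f(q):
    c,s=np.cos(q[2]),np.sin(q[2]);o=[]
    for cam,u,v,sx,sy,z in obs:
      w=np.array([q[0]+c*sx*hx-s*sy*hy,q[1]+s*sx*hx+c*sy*hy,z]);p=r.camera_params(cam)
      t=cv2.projectPoints(w[None],np.array(p["rvec"]),np.array(p["tvec"]),np.array(p["mtx"]),None)[0].ravel()
      o+=list(t-[(u+.5)/1.5-.5,(v+.5)/1.5-.5])
    return o
  a=least_squares(f,x0,loss='soft_l1');return a.x,np.array(a.fun).round(1)
def rows(p,R,n=1):
  s=r.get_state();R0=Ro.from_euler('xyz',s["eef_rot"],degrees=True);p0=np.array(s["tcp_pos"])
  print(np.r_[R0.inv().apply(np.array(p)-p0)*1000,(R0.inv()*R).as_rotvec()].round(3).tolist())
def down(yaw): return Ro.from_euler('xyz',[180,0,yaw],degrees=True)
E
python3 - <<'E'
from h import *
np.set_printoptions(precision=4,suppress=True)
C=[(-1,-1),(-1,1),(1,1),(1,-1)]
b=[('scene',*p,*c,.11) for p,c in zip([(503,352),(619,432),(546,538),(430,432)],C)]
b+=[('side',*p,*c,.11) for p,c in zip([(302,440),(132,576),(56,467),(209,361)],C)]
x,res=fit(b,.1,.12,[.585,.34,-.06]);print('box',x,np.degrees(x[2]),res)
# carton: x-axis at 38deg ; corners
P={(1,1):(.45,.012),(1,-1):(.486,-.034),(-1,-1):(.442,-.068),(-1,1):(.408,-.025)}
o=[('scene',*p,*c,.28) for p,c in zip([(380,194),(412,194),(413,219),(378,218)],[(-1,-1),(-1,1),(1,1),(1,-1)])]
o+=[('side',*p,*c,.28) for p,c in zip([(414,240),(456,238),(459,265),(415,267)],[(1,-1),(-1,-1),(-1,1),(1,1)])]
o+=[('scene',378,305,1,-1,0),('scene',408,307,1,1,0),('side',410,394,1,1,0),('side',446,395,-1,1,0)]
x,res=fit(o,.029,.029,[.4465,-.028,.66]);print('cart',x,np.degrees(x[2]),res)
R=down(np.degrees(x[2])-90)
rows([.45,.3,.36],R);rows([x[0],x[1],.33],R)
E
```

```text
box [ 0.5851  0.339  -0.0634] -3.63251016255923 [-3.3 -4.   0.6 -1.   5.8 -7.6 -1.1 -3.2 -4.7 -1.5 -4.8  3.2 -4.3 -2.
  0.6 -2.8]
cart [ 0.4448 -0.0289  0.6731] 38.56801334875554 [-1.2 -1.3 -0.2 -1.7  0.5 -1.2  0.8 -0.2 -0.2 -0.6  0.   0.9  0.3  1.7
 -0.4  0.1 -0.3  1.6 -1.3 -0.1 -0.4  0.  -1.  -0.3]
[307.627, 229.91, -114.891, 0.001, -0.001, 0.52]
[424.177, 537.501, -84.421, 0.001, -0.001, 0.52]
```

```bash
python3 -m pendant '[[0,0,-40,0,0,0],[40,30,-80,0,0,0.1],[80,60,-115,0,0,0.2],[130,100,-115,0,0,0.3],[170,130,-115,0,0,0.4],[210,170,-115,0,0,0.52],[240,210,-115,0,0,0.52],[270,250,-110,0,0,0.52],[300,300,-105,0,0,0.52],[330,350,-100,0,0,0.52],[360,400,-90,0,0,0.52],[390,450,-85,0,0,0.52],[410,500,-84,0,0,0.52],[424,537,-84,0,0,0.52],[424,537,-84,0,0,0.52],[424,537,-84,0,0,0.52]]' 87
python3 - <<'E'
from h import *
s=r.get_state();print(s["tcp_pos"],s["eef_rot"],s["joints"].round(1))
w=r.capture("wrist");np.savez("w.npz",w=w)
d=np.load("im.npz")
A=cv2.resize(d["a"][225:365,275:420],None,fx=2.7,fy=2.7,interpolation=2)
B=cv2.resize(d["b"][230:384,25:215],None,fx=2.1,fy=2.1,interpolation=2)
M=np.zeros((600,800,3),np.uint8);M[:A.shape[0],:A.shape[1]]=A;M[:B.shape[0],400:400+B.shape[1]]=B
W=cv2.resize(w,(280,210));M[-210:,:280]=W
cv2.imwrite("pics/c.png",M[:,:,::-1])
E
```

```text
time_s: 2.1
tcp_pos: [0.4449, -0.0281, 0.3294]
eef_rot: [180.0, 0.0, -51.5]
contact_force: [-0.2, -0.5, 0.0]
gripper_width: 0.0868
gripper_force: 0.0
[ 0.44491377 -0.02814469  0.32940188] [ 1.79997081e+02  1.49729591e-02 -5.14902901e+01] [ 21.9  -4.6 -18.3  -0.  -76.3  16.7]
```

View pics/c.png

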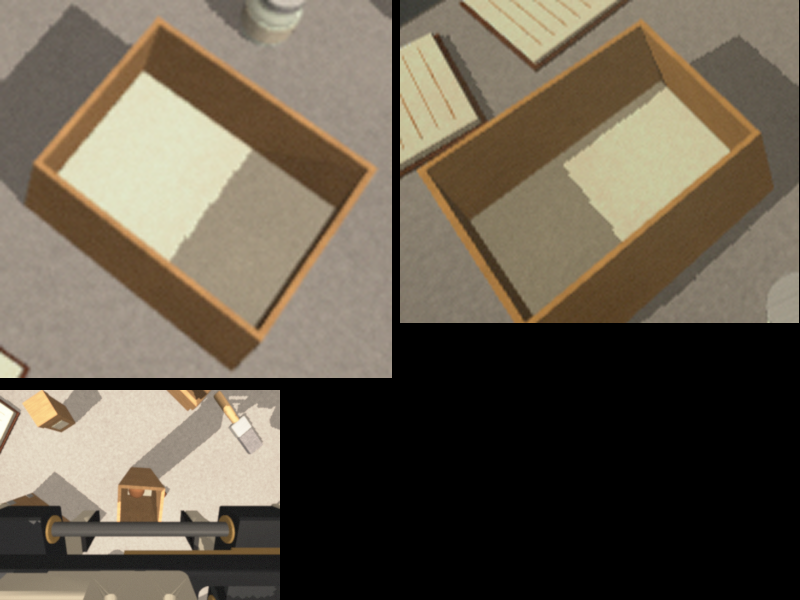

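The crop shows the box rim corners at A (160,22), (374,170), (260,330), (37,165) and at B (242,22), (360,133), (127,322), (22,170). The wrist view has the carton mouth centred between the open fingers.

```bash
python3 - <<'E'
from h import *
C=[(-1,-1),(-1,1),(1,1),(1,-1)]
f=lambda x,y,ox,oy,s:((ox+(x+.5)/s)*1.5-.5,(oy+(y+.5)/s)*1.5-.5)
b=[('scene',*f(*p,275,225,2.7),*c,.11) for p,c in zip([(160,22),(374,170),(260,330),(37,165)],C)]
b+=[('side',*f(*p,25,230,2.1),*c,.11) for p,c in zip([(360,133),(127,322),(22,170),(242,22)],C)]
x,res=fit(b,.1,.12,[.585,.34,-.06]);print('box',x,np.degrees(x[2]),res)
E
python3 -m pendant '[[0,0,20,0,0,0],[0,0,40,0,0,0],[0,0,60,0,0,0],[0,0,80,0,0,0],[0,0,91,0,0,0],[0,0,91,0,0,0],[0,0,91,0,0,0]]'
python3 -m pendant '[[0,0,0,0,0,0],[0,0,0,0,0,0],[0,0,0,0,0,0],[0,0,0,0,0,0],[0,0,0,0,0,0],[0,0,0,0,0,0]]' 40 25
```

```text
box [ 0.58217324  0.33978568 -0.05935192] -3.400614767323892 [-1.4 -2.9  0.7 -1.7 -0.2  3.1 -2.  -1.6  1.  -0.5 -1.3  5.6 -2.2  0.
  0.  -1.7]
time_s: 3.02
tcp_pos: [0.4455, -0.0278, 0.2393]
eef_rot: [-180.0, -0.0, -51.4]
contact_force: [0.1, -1.5, 0.7]
gripper_width: 0.0868
gripper_force: 0.0
time_s: 3.78
tcp_pos: [0.4451, -0.0282, 0.2387]
eef_rot: [-180.0, -0.0, -51.4]
contact_force: [-0.4, 0.1, 1.7]
gripper_width: 0.059
gripper_force: 24.5
```

```bash
cat >> h.py <<'E'
phi=np.radians(-3.4);e=np.array([np.cos(phi),np.sin(phi),0]);n=np.array([-np.sin(phi),np.cos(phi),0]);Z=np.array([0,0,1.])
face=np.array([.5822,.3398,0])-.12*n
def P(a,b,z): return face+a*e+b*n+z*Z
def RT(t): return Ro.from_rotvec(-e*np.radians(t))*down(-93.4)
E
python3 - <<'E'
from h import *
rows(P(0,-.15,.285),RT(0))
s0=(Ro.from_matrix(np.eye(3)))
R0=RT(0);p0=P(0,-.15,.285)
for t in (10,20,30,40,50,58):
  th=np.radians(t);a=np.sin(th)*n+np.cos(th)*Z;u=-np.cos(th)*n+np.sin(th)*Z
  F=P(0,-.176,.03); p=F+.029*u+.239*a
  print(t,np.r_[R0.inv().apply(p-p0)*1000,(R0.inv()*RT(t)).as_rotvec()].round(3).tolist())
E
```

```text
[-1.519, -156.056, -46.234, -0.0, -0.0, 0.732]
10 [13.058, -0.0, 14.595, 0.0, 0.175, 0.0]
20 [-28.492, -0.0, 20.495, 0.0, 0.349, -0.0]
30 [-68.385, -0.0, 33.52, 0.0, 0.524, 0.0]
40 [-105.411, -0.0, 53.275, 0.0, 0.698, 0.0]
50 [-138.444, -0.0, 79.158, 0.0, 0.873, -0.0]
58 [-161.316, 0.0, 103.756, -0.0, 1.012, 0.0]
```

```bash
python3 -m pendant '[[0,0,-10,0,0,0],[0,0,-25,0,0,0.05],[0,-8,-40,0,0,0.15],[0,-20,-46,0,0,0.25],[0,-38,-46,0,0,0.35],[-1,-58,-46,0,0,0.45],[-1,-78,-46,0,0,0.55],[-1,-98,-46,0,0,0.65],[-1,-118,-46,0,0,0.73],[-1,-136,-46,0,0,0.732],[-1,-150,-46,0,0,0.732],[-1,-156,-46,0,0,0.732],[-1,-156,-46,0,0,0.732],[-1,-156,-46,0,0,0.732]]' && python3 -m pendant '[[5,0,7,0,0.05,0],[8,0,12,0,0.1,0],[10,0,14,0,0.175,0],[0,0,16,0,0.24,0],[-14,0,18,0,0.3,0],[-28,0,20,0,0.35,0],[-42,0,24,0,0.41,0],[-55,0,29,0,0.47,0],[-68,0,33,0,0.524,0],[-81,0,40,0,0.585,0],[-105,0,53,0,0.698,0],[-122,0,66,0,0.785,0],[-138,0,79,0,0.873,0],[-150,0,91,0,0.94,0],[-161,0,104,0,1.012,0],[-161,0,104,0,1.012,0],[-161,0,104,0,1.012,0]]'
python3 - <<'E'
from h import *
s=r.get_state();print(s["joints"].round(1));print(s["tcp_pos"]-P(0,.0113,.151));print((Ro.from_euler('xyz',s["eef_rot"],degrees=True).inv()*RT(58)).as_rotvec())
a=r.capture("scene");b=r.capture("side");
cv2.imwrite("pics/d.png",cv2.resize(np.hstack([a,b])[:,:,::-1],(800,300)))
E
```

```text
time_s: 5.52
tcp_pos: [0.566, 0.0696, 0.2847]
eef_rot: [180.0, 0.0, -93.4]
contact_force: [-0.5, -0.7, -2.4]
gripper_width: 0.059
gripper_force: 24.5
time_s: 7.65
tcp_pos: [0.5761, 0.2306, 0.1809]
eef_rot: [-180.0, -57.9, -93.4]
contact_force: [0.1, -0.3, -1.3]
gripper_width: 0.0587
gripper_force: 24.5
[ 54.3  41.5  -5.2  27.1 -96.  -68.4]
[ 0.00037347 -0.00070587  0.02987447]
[-0.00054803  0.00212277 -0.00019176]
```

View pics/d.png

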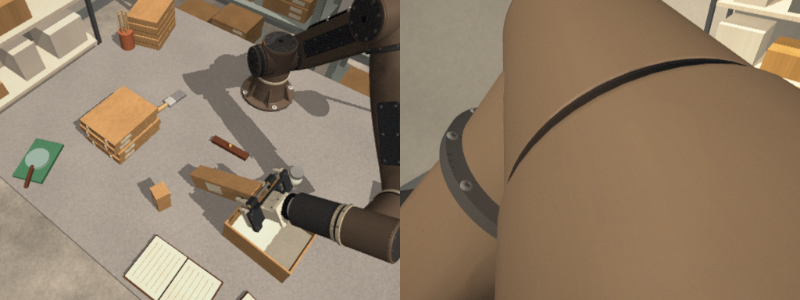

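The scene view shows the carton tilted over the box's near edge, held with its mouth over the box. The jar and the small carton are untouched. Next I'll lower it slowly.

```bash
python3 -m pendant '[[-4,0,2.5,0,0,0],[-8.5,0,5.3,0,0,0],[-13,0,8,0,0,0],[-17,0,10.6,0,0,0],[-20,0,12.7,0,0,0],[-22,0,13.8,0,0,0],[-22,0,13.8,0,0,0],[-22,0,13.8,0,0,0]]' && python3 -m pendant '[[-0.8,0,0.5,0,0,0],[-1.7,0,1.1,0,0,0],[-1.7,0,1.1,0,0,0]]'&& python3 -m pendant '[[-0.8,0,0.5,0,0,0],[-1.7,0,1.1,0,0,0],[-1.7,0,1.1,0,0,0]]'
```

```text
time_s: 8.75
tcp_pos: [0.5759, 0.2306, 0.1547]
eef_rot: [-180.0, -58.0, -93.4]
contact_force: [0.7, -0.1, -2.1]
gripper_width: 0.0589
gripper_force: 24.5
time_s: 9.12
tcp_pos: [0.5759, 0.2305, 0.1526]
eef_rot: [-180.0, -58.0, -93.4]
contact_force: [0.2, 0.5, -2.2]
gripper_width: 0.059
gripper_force: 24.5
time_s: 9.5
tcp_pos: [0.5759, 0.2305, 0.1509]
eef_rot: [-180.0, -58.0, -93.4]
contact_force: [-0.6, 2.0, 1.4]
gripper_width: 0.0586
gripper_force: 24.4
```

```bash
python3 -m pendant '[[-0.5,0,0.3,0,0,0],[-1,0,0.6,0,0,0],[-1,0,0.6,0,0,0]]' && python3 -m pendant '[[0,0,0,0,0,0],[0,0,0,0,0,0],[0,0,0,0,0,0],[0,0,0,0,0,0],[0,0,0,0,0,0],[0,0,0,0,0,0],[0,0,0,0,0,0],[0,0,0,0,0,0]]' 87
python3 - <<'E'
from h import *
a=r.capture("scene");w=r.capture("wrist")
cv2.imwrite("pics/e.png",np.hstack([cv2.resize(a[150:384,200:420],None,fx=2,fy=2),cv2.resize(w,(352,468))])[:,:,::-1])
E
```

```text
time_s: 9.88
tcp_pos: [0.5759, 0.2305, 0.1502]
eef_rot: [-180.0, -58.0, -93.4]
contact_force: [0.6, 1.8, 6.0]
gripper_width: 0.0589
gripper_force: 24.3
time_s: 10.88
tcp_pos: [0.5759, 0.2305, 0.1494]
eef_rot: [180.0, -58.0, -93.4]
contact_force: [1.3, 0.8, -0.4]
gripper_width: 0.0869
gripper_force: 0.0
```

View pics/e.png

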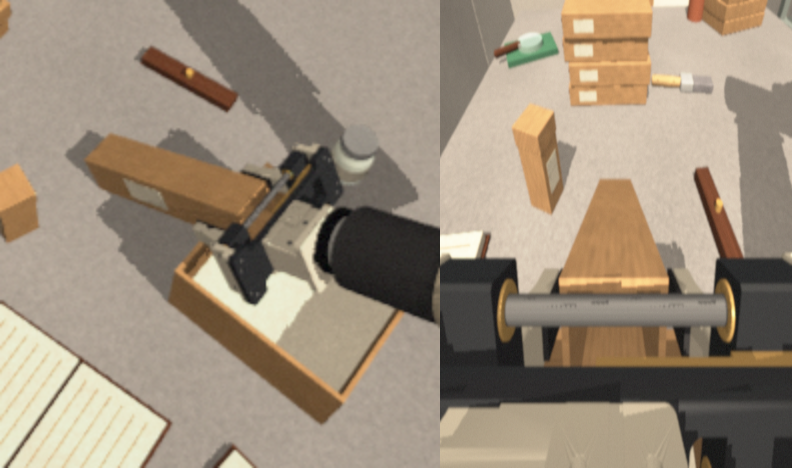

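The carton leans at rest on the box edge, the fingers are open and clear on both sides, and its mouth is over the box. I'll withdraw along the tool axis and go round to the foot.

```bash
python3 -m pendant '[[0,0,-8,0,0,0],[0,0,-25,0,0,0],[0,0,-45,0,0,0],[0,0,-65,0,0,0],[0,0,-85,0,0,0],[0,0,-100,0,0,0],[0,0,-100,0,0,0]]'
python3 - <<'E'
from h import *
th=np.radians(58);a=np.sin(th)*n+np.cos(th)*Z;u=-np.cos(th)*n+np.sin(th)*Z
G=P(0,-.176,0)+.029*u+.085*a
for p,t in((P(0,.05,.36),40),(P(0,-.05,.38),13),(G+.13*u,-32),(G+.09*u,-32)): rows(p,RT(t))
E
```

```text
time_s: 11.85
tcp_pos: [0.581, 0.3165, 0.2028]
eef_rot: [-179.9, -57.9, -93.4]
contact_force: [-0.9, 0.6, -0.2]
gripper_width: 0.0872
gripper_force: 0.0
[158.014, 0.075, -43.937, -0.002, -0.313, 0.0]
[228.077, 0.208, 30.165, -0.002, -0.784, 0.001]
[131.922, 0.584, 253.532, -0.001, -1.569, 0.001]
[91.922, 0.58, 253.592, -0.001, -1.569, 0.001]
```

```bash
python3 -m pendant '[[25,0,-20,0,-0.03,0],[60,0,-35,0,-0.08,0],[100,0,-44,0,-0.16,0],[135,0,-44,0,-0.24,0],[165,0,-38,0,-0.34,0],[190,0,-25,0,-0.46,0],[210,0,-5,0,-0.6,0],[225,0,25,0,-0.76,0],[222,0,60,0,-0.9,0],[210,0,100,0,-1.04,0],[190,0,145,0,-1.2,0],[170,0,190,0,-1.36,0],[150,0,225,0,-1.5,0],[132,0.5,253.5,0,-1.569,0],[132,0.5,253.5,0,-1.569,0],[132,0.5,253.5,0,-1.569,0],[132,0.5,253.5,0,-1.569,0]]'
python3 - <<'E'
from h import *
th=np.radians(58);a=np.sin(th)*n+np.cos(th)*Z;u=-np.cos(th)*n+np.sin(th)*Z
G=P(0,-.176,0)+.029*u+.085*a
print(r.get_state()["joints"].round(1)); rows(G,RT(-32))
a_=r.capture("scene");w=r.capture("wrist")
cv2.imwrite("pics/f.png",np.hstack([cv2.resize(a_[150:384,200:420],None,fx=2,fy=2),cv2.resize(w,(352,468))])[:,:,::-1])
E
```

```text
time_s: 13.98
tcp_pos: [0.5642, 0.0316, 0.1822]
eef_rot: [-179.7, 31.9, -93.1]
contact_force: [-0.6, 0.5, 0.8]
gripper_width: 0.0871
gripper_force: 0.0
[  0.   16.7  -7.3 -34.7 -68.   10.7]
[0.511, 0.616, 132.264, -0.002, -0.002, 0.004]
```

View pics/f.png

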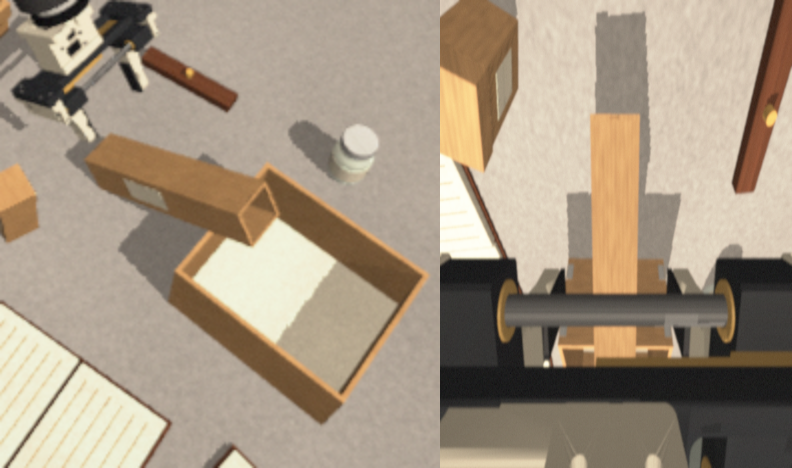

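The carton is still leaning with its mouth in the box and is centred between the fingers (wrist view column about 615). Clear to descend and grip.

```bash
python3 -m pendant '[[0,0.6,25,0,0,0],[0.5,0.6,55,0,0,0],[0.5,0.6,80,0,0,0],[0.5,0.6,100,0,0,0],[0.5,0.6,118,0,0,0],[0.5,0.6,132,0,0,0],[0.5,0.6,132,0,0,0],[0.5,0.6,132,0,0,0]]' && python3 -m pendant '[[0,0,0,0,0,0],[0,0,0,0,0,0],[0,0,0,0,0,0],[0,0,0,0,0,0],[0,0,0,0,0,0],[0,0,0,0,0,0]]' 40 50
python3 - <<'E'
from h import *
for t in (58,64,70,76,82,88,92,96,100,106,112,118,124):
  th=np.radians(t);a=np.sin(th)*n+np.cos(th)*Z;u=-np.cos(th)*n+np.sin(th)*Z
  c=.006 if t>60 else 0
  # slide edge contact s_e from .208 to .195
  se=.2076-.0126*min(1,(t-58)/30)
  p=P(0,0,.11+c)-se*a+.029*u+.085*a
  print(t,end=' ');rows(p,RT(t-90))
E
```

```text
time_s: 15.08
tcp_pos: [0.5674, 0.0998, 0.068]
eef_rot: [-180.0, 31.9, -93.4]
contact_force: [0.2, 0.3, 0.1]
gripper_width: 0.0872
gripper_force: 0.0
time_s: 15.82
tcp_pos: [0.5674, 0.0998, 0.0678]
eef_rot: [-179.9, 31.9, -93.4]
contact_force: [0.2, -2.5, 2.3]
gripper_width: 0.0579
gripper_force: 50.0
58 [-1.854, -0.513, -0.941, -0.001, -0.002, 0.001]
64 [-11.213, -0.529, -18.438, -0.001, 0.103, 0.001]
70 [-18.623, -0.541, -29.866, -0.001, 0.208, 0.001]
76 [-27.119, -0.552, -40.202, -0.001, 0.312, 0.001]
82 [-36.555, -0.564, -49.347, -0.001, 0.417, 0.001]
88 [-46.775, -0.575, -57.22, -0.001, 0.522, 0.001]
92 [-52.551, -0.582, -62.669, -0.001, 0.592, 0.001]
96 [-58.693, -0.589, -67.701, -0.001, 0.662, 0.0]
100 [-65.171, -0.596, -72.292, -0.001, 0.731, 0.0]
106 [-75.449, -0.607, -78.305, -0.001, 0.836, 0.0]
112 [-86.299, -0.617, -83.211, -0.001, 0.941, 0.0]
118 [-97.602, -0.627, -86.955, -0.001, 1.045, 0.0]
124 [-109.235, -0.636, -89.497, -0.001, 1.15, 0.0]
```

```bash
python3 -m pendant '[[-2,0,-4,0,0.02,0],[-6,0,-10,0,0.055,0],[-11,0,-18,0,0.103,0],[-15,0,-24.5,0,0.155,0],[-18.6,0,-30,0,0.208,0],[-23,0,-35,0,0.26,0],[-27,0,-40,0,0.312,0],[-32,0,-45,0,0.365,0],[-36.5,0,-49.5,0,0.417,0],[-41.5,0,-53.3,0,0.47,0],[-46.8,0,-57,0,0.522,0],[-49.7,0,-60,0,0.557,0],[-52.5,0,-62.7,0,0.592,0],[-55.6,0,-65.2,0,0.627,0],[-58.7,0,-67.7,0,0.662,0],[-60.3,0,-69,0,0.68,0],[-62,0,-70,0,0.697,0],[-63.5,0,-71.2,0,0.714,0],[-65,0,-72.3,0,0.731,0],[-65,0,-72.3,0,0.731,0]]'
python3 - <<'E'
from h import *
for t in (103,106,112,118,124):
  th=np.radians(t);a=np.sin(th)*n+np.cos(th)*Z;u=-np.cos(th)*n+np.sin(th)*Z
  p=P(0,0,.116)-.11*a+.029*u
  print(t,end=' ');rows(p,RT(t-90))
a=r.capture("scene")
cv2.imwrite("pics/g.png",cv2.resize(a[150:384,200:420],None,fx=2,fy=2)[:,:,::-1])
E
```

```text
time_s: 18.32
tcp_pos: [0.5681, 0.1172, 0.1633]
eef_rot: [-180.0, -10.0, -93.4]
contact_force: [-0.6, -0.4, -1.9]
gripper_width: 0.0578
gripper_force: 50.0
103 [-1.414, -0.856, -5.99, -0.0, 0.053, 0.001]
106 [-3.381, -0.858, -11.611, -0.0, 0.105, 0.001]
112 [-8.183, -0.863, -22.507, -0.0, 0.21, 0.001]
118 [-14.098, -0.868, -32.842, -0.0, 0.314, 0.001]
124 [-21.06, -0.873, -42.501, -0.0, 0.419, 0.001]
```

View pics/g.png

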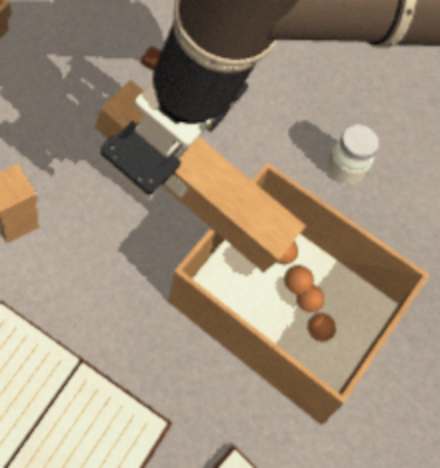

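Four balls are visibly out, around (285–320,250–330), and perhaps a fifth is at the mouth. I'll tip further and wait.

```bash
python3 -m pendant '[[-1.4,0,-6,0,0.053,0],[-3.4,0,-11.6,0,0.105,0],[-5.6,0,-17,0,0.157,0],[-8.2,0,-22.5,0,0.21,0],[-11,0,-27.7,0,0.262,0],[-14,0,-32.8,0,0.314,0],[-14,0,-32.8,0,0.314,0],[-14,0,-32.8,0,0.314,0],[-14,0,-32.8,0,0.314,0],[-14,0,-32.8,0,0.314,0],[-14,0,-32.8,0,0.314,0],[-14,0,-32.8,0,0.314,0],[-14,0,-32.8,0,0.314,0],[-14,0,-32.8,0,0.314,0]]'
python3 - <<'E'
from h import *
a=r.capture("scene")
cv2.imwrite("pics/i.png",cv2.resize(a[150:384,200:420],None,fx=2,fy=2)[:,:,::-1])
# lift out to level carton high then lay: grip at s=.085 from foot; carton along n, mouth +n
mid=-.115 # mouth at n=-.03
for p,t in ((P(0,-.16,.25),28),(P(0,-.24,.23),10),(P(-.03,-.25,.16),0),(P(-.03,-.25,.045),0),(P(-.03,-.25,.029),0)): rows(p,RT(t))
E
```

```text
time_s: 20.12
tcp_pos: [0.5692, 0.1364, 0.1932]
eef_rot: [-180.0, -28.0, -93.4]
contact_force: [-0.9, 0.1, -1.4]
gripper_width: 0.0578
gripper_force: 50.0
[93.938, -0.898, -14.458, -0.0, 0.001, 0.0]
[155.221, -0.866, 40.718, -0.0, -0.313, 0.0]
[131.22, 29.133, 107.231, -0.0, -0.488, 0.0]
[77.298, 29.126, 208.806, -0.0, -0.488, 0.0]
[69.796, 29.125, 222.938, -0.0, -0.488, 0.0]
```

View pics/i.png

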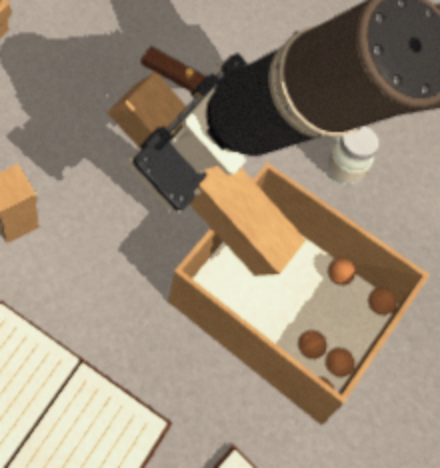

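Four balls are visible in the box, and the fifth may be behind the front wall at (327,385). I'll enlarge that spot and check the side view too.

```bash
python3 -m pendant '[[-3,0,-5,0,0.052,0],[-7,0,-9.7,0,0.105,0],[-7,0,-9.7,0,0.105,0],[-7,0,-9.7,0,0.105,0],[-7,0,-9.7,0,0.105,0]]'
python3 - <<'E'
from h import *
a=r.capture("scene");b=r.capture("side")
A=cv2.resize(a[250:365,280:420],(560,460),interpolation=2);B=cv2.resize(b,(240,180))
M=np.zeros((460,800,3),np.uint8);M[:,:560]=A;M[:180,560:]=B
M[180:420,560:]=cv2.resize(b[230:384,25:215],(240,240))
cv2.imwrite("pics/j.png",M[:,:,::-1])
for p,t in ((P(0,-.16,.25),28),(P(0,-.24,.23),10),(P(-.03,-.25,.16),0),(P(-.03,-.25,.045),0)): rows(p,RT(t))
E
```

```text
time_s: 20.8
tcp_pos: [0.5698, 0.1469, 0.1987]
eef_rot: [-180.0, -33.9, -93.4]
contact_force: [0.1, 0.8, -1.3]
gripper_width: 0.0577
gripper_force: 50.0
[100.572, -0.93, 5.852, -0.0, -0.103, -0.0]
[155.792, -0.924, 67.094, -0.0, -0.418, -0.0]
[125.029, 29.098, 130.752, -0.0, -0.592, -0.0]
[60.849, 29.134, 226.177, -0.0, -0.592, -0.0]
```

View pics/j.png

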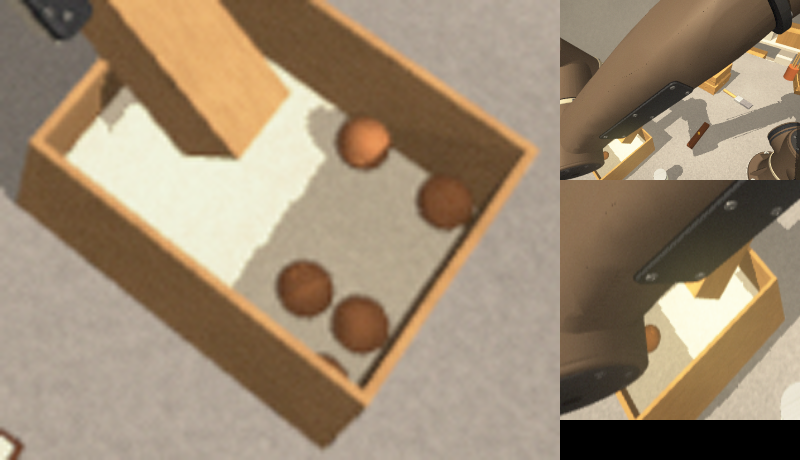

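The fifth ball shows behind the front wall at (330,365), so all five are in the box. Now I'll lift the carton out and lay it down.

```bash
python3 -m pendant '[[10,0,0.5,0,-0.01,0],[25,0,1.5,0,-0.025,0],[45,0,2.6,0,-0.045,0],[65,0,3.8,0,-0.066,0],[83,0,5,0,-0.085,0],[100.5,0,6,0,-0.103,0],[112,0,18,0,-0.165,0],[123,0,30,0,-0.228,0],[134,0,43,0,-0.29,0],[145,0,55,0,-0.355,0],[156,0,67,0,-0.418,0],[150,7,80,0,-0.455,0],[144,14,92,0,-0.49,0],[137,20,105,0,-0.525,0],[131,25,118,0,-0.56,0],[125,29,131,0,-0.592,0],[125,29,131,0,-0.592,0],[125,29,131,0,-0.592,0],[125,29,131,0,-0.592,0]]'
python3 - <<'E'
from h import *
rows(P(-.03,-.25,.045),RT(0));rows(P(-.03,-.25,.031),RT(0))
E
```

```text
time_s: 23.28
tcp_pos: [0.5309, -0.0275, 0.1603]
eef_rot: [-180.0, -0.1, -93.3]
contact_force: [-0.2, 0.8, -1.7]
gripper_width: 0.0578
gripper_force: 50.0
[0.204, 0.653, 115.267, -0.001, -0.001, 0.001]
[0.187, 0.665, 129.267, -0.001, -0.001, 0.001]
```

```bash
python3 -m pendant '[[0,0,10,0,0,0],[0,0,28,0,0,0],[0,0,48,0,0,0],[0,0,68,0,0,0],[0,0,88,0,0,0],[0,0,103,0,0,0],[0,0,115,0,0,0],[0,0,120,0,0,0],[0,0,120,0,0,0]]' && python3 -m pendant '[[0,0,2,0,0,0],[0,0,4,0,0,0],[0,0,6,0,0,0],[0,0,8,0,0,0],[0,0,8,0,0,0],[0,0,8,0,0,0]]'
```

```text
time_s: 24.4
tcp_pos: [0.5305, -0.0279, 0.0396]
eef_rot: [180.0, -0.1, -93.4]
contact_force: [0.4, -0.9, -2.2]
gripper_width: 0.0576
gripper_force: 50.0
time_s: 25.15
tcp_pos: [0.5304, -0.0279, 0.0317]
eef_rot: [180.0, -0.1, -93.4]
contact_force: [-0.0, -0.3, -1.8]
gripper_width: 0.0577
gripper_force: 50.0
```

```bash
python3 -m pendant '[[0,0,1,0,0,0],[0,0,2,0,0,0],[0,0,2,0,0,0]]' && python3 -m pendant '[[0,0,0.5,0,0,0],[0,0,1,0,0,0],[0,0,1,0,0,0]]'
```

```text
time_s: 25.52
tcp_pos: [0.5303, -0.0279, 0.0296]
eef_rot: [180.0, -0.1, -93.4]
contact_force: [1.4, -0.4, -1.8]
gripper_width: 0.0576
gripper_force: 50.0
time_s: 25.9
tcp_pos: [0.5306, -0.0279, 0.0289]
eef_rot: [-180.0, -0.1, -93.4]
contact_force: [-1.4, -0.5, 2.0]
gripper_width: 0.0579
gripper_force: 50.0
```

Contact with the bench. Now I'll open and rise.

```bash
python3 -m pendant '[[0,0,0,0,0,0],[0,0,0,0,0,0],[0,0,0,0,0,0],[0,0,0,0,0,0],[0,0,0,0,0,0],[0,0,0,0,0,0]]' 87 && python3 -m pendant '[[0,0,-8,0,0,0],[0,0,-20,0,0,0],[0,0,-40,0,0,0],[0,0,-70,0,0,0],[0,0,-110,0,0,0],[0,0,-150,0,0,0],[0,0,-190,0,0,0],[0,0,-220,0,0,0],[0,0,-220,0,0,0],[0,0,-220,0,0,0],[0,0,-220,0,0,0]]'
python3 - <<'E'
from h import *
a=r.capture("scene");b=r.capture("side")
cv2.imwrite("pics/k.png",cv2.resize(np.hstack([a[90:384,100:440],b])[:,:,::-1] if 0 else np.hstack([a[90:384,120:430],b[90:384,:310]])[:,:,::-1],(800,380)))
E
```

```text
time_s: 26.65
tcp_pos: [0.5305, -0.0279, 0.0287]
eef_rot: [-180.0, -0.1, -93.4]
contact_force: [-0.2, -0.7, 0.3]
gripper_width: 0.0872
gripper_force: 0.0
time_s: 28.02
tcp_pos: [0.5299, -0.0278, 0.248]
eef_rot: [179.9, -0.1, -93.4]
contact_force: [-0.2, -0.4, -0.0]
gripper_width: 0.0871
gripper_force: 0.0
```

View pics/k.png

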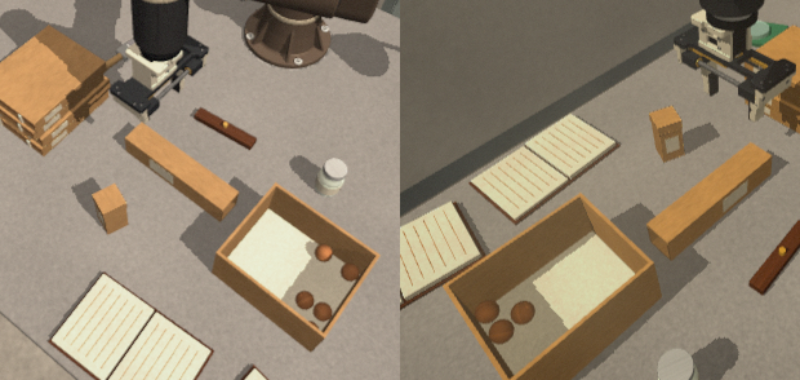

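Five balls are in the box, the carton lies flat beside it, and the other objects are in place.

```bash
python3 -c "
from plant import r
print(r.close_job())"
```

```text
the job is handed in; nothing more can be done
None
```

The job is handed in at about 28 s of the 64 s limit: in the last pictures all five balls were in the box, the empty carton lay flat beside it, and the other objects looked unmoved; no verdict was returned.

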